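Test the workshop emergency stop: press it in, twist it free

TASK

Test the sander's emergency stop on the yellow box: with your fingertips press the red mushroom head in until it latches and take your hand off so that it stays down by itself, then push one of its lobes round clockwise (as the white arrows show) until the latch lets go, and leave the head popped up and turned back to rest. Do it by pushing only, without gripping the lobes between the fingers; leave the buttons on the grey box unpressed and do not lift or shove the things lying about.

Things in the scene. Friction and masses are not known exactly. Their poses are not given: they have to be found in the camera images.
- stop_box: yellow stop box fixed to the bench, 104 x 104 mm, 65 mm high; origin at the centre of its underside, z up. The red three-lobed mushroom head stands on its vertical axis on a 24 mm thick stem.
- stop_push (a joint): how far the head is pressed down, m: 0 popped up, 0.012 hard against the stop. A spring pushes it up with about 3 N at the top and 7 N at the bottom; a sprung catch adds 1 to 2 N on the way, so 8 to 9 N brings it fully down. Beyond about 0.010 the catch snaps in, and when let go the head stays at about 0.0095 (latched).
- stop_twist (a joint): how far the head is twisted, rad: 0 at rest, growing clockwise seen from above, stop at 0.9. A light spring (0.02 to 0.05 N m) turns it back to 0 when let go. With the head latched, twisting past about 0.5 rad frees the catch, and the head springs up by itself.
- stop_top (a point): centre of the top of the red head, on its axis: 118 mm above the bench when popped up, about 108 mm when latched. Head: round core 52 mm across and 27 mm high, its flat middle 20 mm across; three lobes, 14 mm wide with dark red side faces, reach out to 40 mm from the axis. The underside of the head is 26 mm above the top of the yellow box when popped up, about 16 mm when latched, so a shut pair of fingers fits down beside a lobe.
- stop_lobe0 (a point): middle of the outer end of the lobe that points along the head's own +x (the yellow box's +x at rest): 40 mm from the axis, 17 mm below stop_top. The lobe's pushing faces run from 26 to 40 mm from the axis and from 10.5 to 25.5 mm below stop_top.
- stop_lobe1 (a point): the same point of the next lobe, 120 degrees anticlockwise from stop_lobe0 seen from above
- stop_lobe2 (a point): the same point of the third lobe, 240 degrees anticlockwise from stop_lobe0
- run_box: grey control box fixed to the bench, 85 x 115 mm, 50 mm high, with a green and a white push button on top reaching 72 mm above the bench; origin at the centre of its underside
- run_green (a joint): travel of the green button, m: 0 out, 0.006 fully pressed; to be left alone
- run_white (a joint): travel of the white button, m: 0 out, 0.006 fully pressed; to be left alone
- sanding_block: cork sanding block with pale paper on top, 100 x 60 x 32 mm, loose; origin under its middle
- push_stick: brown wooden push stick, 14 mm thick, about 230 mm long, loose; origin under its middle
- glue: white glue bottle with orange cap, 56 mm wide, 150 mm tall, loose; origin under its middle
- paint_tin: red and white paint tin, 90 mm wide, 100 mm tall, loose; origin under its middle
- tape_measure: yellow and black tape measure, 70 x 36 x 65 mm, loose; origin under its middle
- screwdriver: screwdriver with orange handle, lying loose; origin under its middle
- offcut: pale wood offcut, 160 x 70 x 18 mm, loose; origin under its middle
Mind the look-alikes: they are no part of the job. There is more than one size of the stop_box; the job needs the smallest.

How it is judged (in metres and radians):
On the way, in this order (a step that is already met when the one before it is completed fails the run):
1. the head is pressed in and stays latched with no finger on the stop box or its head (value of joint stop_push above 0.007 m and contact force between the fingers and stop_box below 0.2 N), for 0.3 s.
2. the latched head is twisted clockwise towards release (past 0.3 rad while still down) (value of joint stop_push above 0.006 m and value of joint stop_twist above 0.3 rad).
3. the head has popped up (value of joint stop_push below 0.003 m), for 0.1 s.
At the end, for the whole second after the job is handed in: The head is up (pressed less than 2 mm) and turned back to rest (within 0.08 rad), both buttons of the grey box are out, and each loose thing is within 20 mm of where it began (value of joint each of stop_push, run_green, run_white below 0.002 m and value of joint stop_twist below 0.08 rad and distance of each of sanding_block, push_stick, glue, paint_tin, tape_measure, screwdriver, offcut from where it was at the start of the episode below 0.02 m); the robot touches nothing.
It fails at once if the lobes are gripped: the fingers press a clockwise-pushing side face and an opposite side face of the lobes at once (over 1 N each) ((contact force between the fingers and stop_twist_c2 above 1 N or contact force between the fingers and stop_twist_c5 above 1 N or contact force between the fingers and stop_twist_c8 above 1 N) and (contact force between the fingers and stop_twist_c3 above 1 N or contact force between the fingers and stop_twist_c6 above 1 N or contact force between the fingers and stop_twist_c9 above 1 N)).
It fails at once if a button on the grey box is pressed (over 3 mm) (value of joint any of run_green, run_white above 0.003 m).
It fails at once if a loose thing is lifted or shoved more than 20 mm (distance of any of sanding_block, push_stick, glue, paint_tin, tape_measure, screwdriver, offcut from where it was at the start of the episode above 0.02 m).
It also fails if it takes over 42 s, if anything falls off the work surface, if the arm or the gripper's body presses on something with over 40 N, if the wrist force passes 120 N, or if a joint passes its speed limit or range.

ROBOT

A 6-joint arm with a two-finger parallel gripper is mounted at the origin on the work surface. World frame = base frame: x ahead of the robot, y to its left, z up, the work surface at z = 0. Lengths are in mm, angles in rad, forces in N, time in s.
With the tool pointing down it reaches from about 350 to 875 mm from the base axis. Payload 15.5 kg.
Tool frame: the origin (TCP) lies at the very end of the fingers, on their centre line; the grasp point (between the pads) lies 19 mm behind it; z points along the fingers, y is the line along which they close (so a half turn about z gives the same grasp; the last joint's range is limited). The gripper opens to 85 mm and grips with 20 to 120 N. Pads are 22 mm wide; open, the fingers measure 114 mm over their backs; the gripper's body (76 mm by 85 mm) begins 54 mm behind the grasp point. The pads swing forward as they close: fully open they stand 13 mm farther back than shut.
Start: joints at [1.089, 0.494, 1.345, -0, 1.302, -0.096], TCP at [235.762, 578.829, 231.277] pointing down, gripper open.
Joint ranges: [-2.91, 2.91], [-0.82, 2.16], [0.22, 2.67], [-1.22, 4.37], [0.12, 2.79], [-3.08, 3.08]. Speed limits (rad/s): [1.89, 1.89, 2.57, 3.01, 3.01, 3.01].

INTERFACE

Orientations are given as a unit quaternion [w, x, y, z].
In Python, from workcell import get_obs, get_image, get_calibration, hand_in gives the robot as it stands.
- The arm moves only by the tool step_arm, never from a script. Its argument "deltas" is a list of rows, each an object of numbers: "rx", "ry", "rz": the turn, a rotation vector about the tool's x, y, z in rad; "dx", "dy", "dz": the shift along the tool's x, y, z in mm; "hand": the finger opening in mm, from 0 to 85.4. In form: [{"rx": .., "ry": .., "rz": .., "dx": .., "dy": .., "dz": .., "hand": ..}, ...]. A call has 1 to 12 rows; each row is the pose to reach, as a shift and turn from the pose commanded when the call began, along the tool's axes at that moment; what a row does not reach only later rows make up. A row lasts 1/10 s, in which the tool goes at most 50 mm and 8.59 degrees, less where a joint would pass 70% of its speed; a pose out of reach is approached as far as the arm can. A call with a gripper value outside its range is refused whole. The fingers move at their own pace and stop on an object; "grip_force" is the grip in N (left out, the last holds). Time passes only in rows, so rows that repeat a pose let the fingers close. It gives the time, the measured TCP pose, the force, the opening and the grip force at its end, in the units of the state.
- get_obs(): the state, without advancing time (a new reading comes with each control period).
- get_image(name): name is "side" or "top"; returns the picture (480x640x3 uint8, blue, green, red); there is no depth.
- get_calibration(name): a dict with "fov_y" (degrees; the focal length in pixels is half the picture's height over the tangent of half this angle, whatever the lens; pixels are square), "cx", "cy" (the principal point, pixels), "k1" (the pictures are not rectified: a ray, as slopes to the right and down, at radius r is drawn at 1 + k1 r^2 times it, then the intrinsics apply), "cam_to_world" (4x4, takes a point from camera to world coordinates). Camera axes: x right, y up, looking along -z (the intrinsics and any distortion apply to the point x, -y, -z); pixel columns grow to the right and rows downward; lengths in mm; the calibration is good to about 2 mm. A picture is of the moment at which its call begins. get_calibration takes no time and is no camera call.
- hand_in(): hands the job in; it is judged then, once.
The state is a dict: "time_s": time; "qpos": joint angles; "dq": joint speeds; "effort": joint torques, N m; "tcp_pos": TCP position; "tcp_rot": TCP orientation; "ft_force": force on the tool from outside, world axes, zero at the start; "ft_torque": the same for the moment, N m; "opening": opening from 0.0 (shut) to 1.0 (fully open); "grip_force": force on a finger pad.
Only numpy, scipy, OpenCV 4.12 (cv2) and the standard library are available. Lean on these libraries where they do the work, as an engineer would, in place of code of your own. Each camera call takes 0.05 s, during which the arm holds its last target. There are 200 camera calls.

## Working session

There is one attempt and no reset: what is moved stays moved. The work goes in short steps, Python scripts to look and compute and a tool call to move; the robot and the scene stay as the last step left them, time stands still between calls to the robot, and variables do not carry over. Pictures are saved under pics/ and viewed, at most 10 in all, crops included, and the job is handed in when it is done.

Besides the shell and the picture viewer there is one more tool, called as name(argument=value, ...), one argument or row to a line, values as JSON. step_arm: Moves the arm, as the interface text tells. Its arguments: {"type":"object","properties":{"deltas":{"type":"array"},"grip_force":{"type":"number"}},"required":["deltas"]}

```bash
mkdir -p pics
cat > h.py <<'E'
import numpy as np, cv2
from workcell import *
def ray(name,u,v):
    c=get_calibration(name); f=240/np.tan(np.radians(c["fov_y"])/2)
    d=np.array([(u-c["cx"])/f,(v-c["cy"])/f]); s=d.copy()
    for _ in range(30): s=d/(1+c["k1"]*(s@s))
    M=np.array(c["cam_to_world"]); return M[:3,3], M[:3,:3]@np.array([s[0],-s[1],-1])
def at(name,u,v,z):
    o,d=ray(name,u,v); return o+d*(z-o[2])/d[2]
def proj(name,p):
    c=get_calibration(name); f=240/np.tan(np.radians(c["fov_y"])/2); M=np.array(c["cam_to_world"])
    q=M[:3,:3].T@(np.array(p)-M[:3,3]); s=np.array([q[0],-q[1]])/-q[2]; s=s*(1+c["k1"]*(s@s)); return s*f+[c["cx"],c["cy"]]
E
python3 - <<'E'
from h import *
for n in("top","side"):
    cv2.imwrite(f"pics/{n}0.png",get_image(n)); c=get_calibration(n); print(n,c)
o=get_obs();print(o)
E
```

```text
top {'fov_y': 53.33666340029317, 'cx': 309.48079810719906, 'cy': 233.93993526756765, 'k1': -0.04733779961643665, 'cam_to_world': array([[ 2.03332170e-02,  9.97648734e-01, -6.54489389e-02,
         4.98148279e+02],
       [-9.99549682e-01,  2.17295798e-02,  2.06944108e-02,
         1.24216373e+01],
       [ 2.20679306e-02,  6.49986822e-02,  9.97641307e-01,
         1.27522863e+03],
       [ 0.00000000e+00,  0.00000000e+00,  0.00000000e+00,
         1.00000000e+00]])}
side {'fov_y': 57.45642145316936, 'cx': 322.6210371559833, 'cy': 237.7245886932143, 'k1': -0.05208693335369219, 'cam_to_world': array([[ 8.30672067e-01,  3.60230035e-01, -4.24521188e-01,
         2.36021797e+01],
       [-5.56761969e-01,  5.37227112e-01, -6.33563840e-01,
        -8.26225559e+02],
       [-1.64432952e-04,  7.62641037e-01,  6.46821939e-01,
         9.21575018e+02],
       [ 0.00000000e+00,  0.00000000e+00,  0.00000000e+00,
         1.00000000e+00]])}
{'time_s': 0.1, 'qpos': array([ 1.08847380e+00,  4.94102216e-01,  1.34605475e+00, -2.56170763e-06,
        1.30250530e+00, -9.54655374e-02]), 'dq': array([ 0.00095645, -0.000164  , -0.00116444, -0.00143897,  0.00089982,
       -0.00018875]), 'effort': array([ 1.27468415e-03, -8.83578515e+01, -3.84556496e+01, -1.41495802e-04,
        5.18605419e-03,  5.78889035e-05]), 'tcp_pos': array([235.62952216, 578.5383925 , 230.77647836]), 'tcp_rot': array([-1.51178681e-04,  1.92224211e-01,  9.81350889e-01, -5.12996093e-04]), 'ft_force': array([ 0.16305856,  1.1937113 , -0.32993095]), 'ft_torque': array([-0.00647163,  0.00022634,  0.0250192 ]), 'grip_force': 0.0, 'opening': 1.0044728469568893}
```

View pics/top0.png

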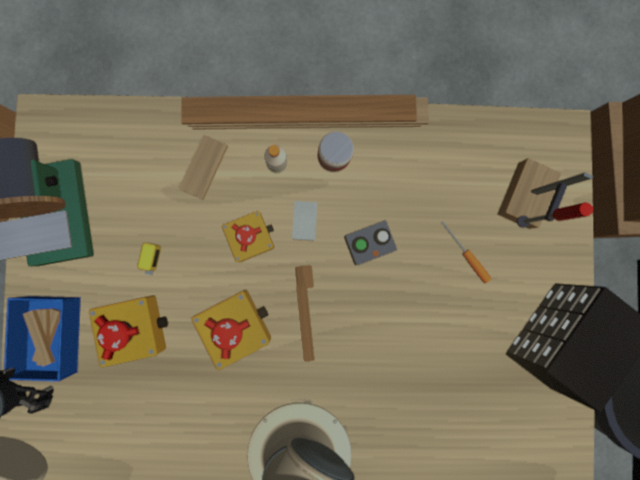

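View pics/side0.png

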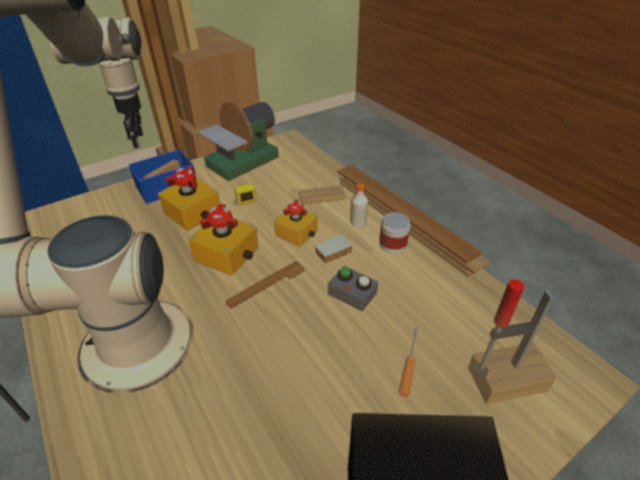

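The smallest yellow box is at about (247,236) in the top view and (296,222) in the side view; the two larger ones are look-alikes. Next I'll take enlarged crops.

Run:
```python
import cv2
a=cv2.imread("pics/top0.png")[205:270,210:282]; b=cv2.imread("pics/side0.png")[190:255,262:334]
cv2.imwrite("pics/topc.png",cv2.resize(a,None,fx=9,fy=9,interpolation=cv2.INTER_CUBIC))
cv2.imwrite("pics/sidec.png",cv2.resize(b,None,fx=9,fy=9,interpolation=cv2.INTER_CUBIC))
```

```text
(no output)
```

View pics/topc.png

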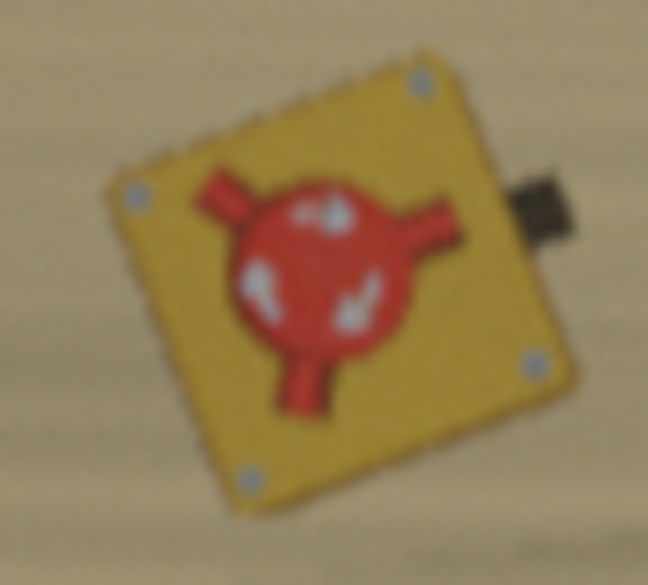

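View pics/sidec.png

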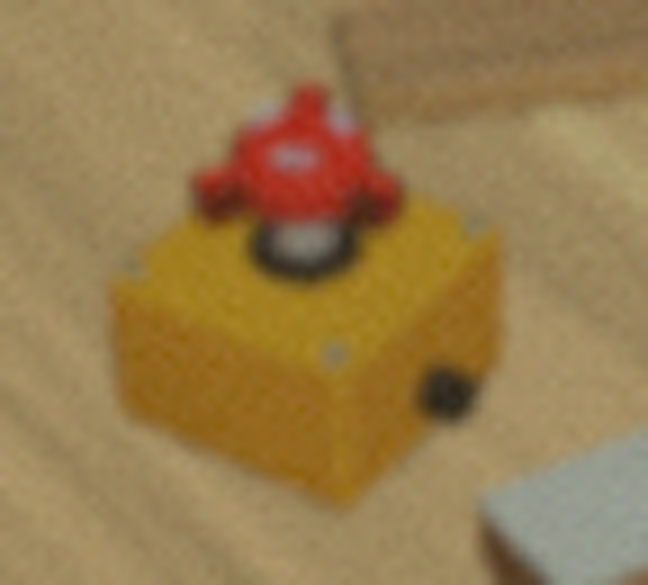

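Run:
```python
from h import *
P=lambda x,y,z:at("top",210+(x+.5)/9-.5,205+(y+.5)/9-.5,z)
S=lambda x,y,z:at("side",262+(x+.5)/9-.5,190+(y+.5)/9-.5,z)
s=[P(*p,65) for p in[(138,197),(422,83),(536,366),(252,480)]]
c=np.mean(s,0);print(np.round(s,1),c)
print("sizes",np.linalg.norm(s[0]-s[1]),np.linalg.norm(s[1]-s[2]))
t=[S(*p,65) for p in[(132,267),(475,225),(335,354)]];print("side",np.round(t,1),(t[0]+t[1])/2)
for a,b in((0,1),(3,2),(0,3),(1,2)):
    d=s[b]-s[a];print(np.degrees(np.arctan2(d[1],d[0])))
core=P(322,271,99);print("core",core)
for p in[(460,220),(207,190),(303,412)]:
    q=P(*p,105)-c; print(np.hypot(*q[:2]),np.degrees(np.arctan2(q[1],q[0])))
for n,pp in dict(glue=(275,155,140),tape=(150,257,65),sand=(305,221,32),wood=(204,167,18)).items(): print(n,at("top",*pp))
```

```text
[[591.9 202.2  65. ]
 [625.9 123.1  65. ]
 [546.7  88.9  65. ]
 [513.  167.7  65. ]] [569.39019849 145.47576702  65.        ]
sizes 86.03961678648928 86.30745408048108
side [[513.8 170.8  65. ]
 [627.9 123.7  65. ]
 [548.   89.1  65. ]] [570.84256915 147.23763035  65.        ]
-66.70226967863812
-66.83750406384607
-156.4103190748582
-156.6385699855089
core [570.08089438 145.91199181  99.        ]
40.30269391436638 -68.05979962741664
38.43735131689596 55.547479198777786
38.331978967337946 174.3060433440492
glue [761.19740454  75.74622738 140.        ]
tape [510.41274085 388.95430953  65.        ]
sand [613.31828691  -0.9739804   32.        ]
wood [752.73481196 270.25264799  18.        ]
```

Axis at about (570, 146). The lobes lie at -66.6°, 53.4° and 173.4°, and I'll use the 53.4° one. Move above it, shut the hand and turn so that tool y lies along that lobe.

```bash
cat >> h.py <<'E'
from scipy.spatial.transform import Rotation as R
def delta(pos,yawx):
    "shift and turn, in tool axes, to reach pos with tool down and tool x at yawx deg"
    o=get_obs(); q=o["tcp_rot"]; A=R.from_quat(q[[1,2,3,0]]); a=np.radians(yawx)
    B=R.from_matrix(np.array([[np.cos(a),np.sin(a),0],[np.sin(a),-np.cos(a),0],[0,0,-1]]))
    return np.round(A.inv().apply(np.array(pos)-o["tcp_pos"]),1),np.round((A.inv()*B).as_rotvec(),3)
E
python3 -c "
from h import *
print(delta((570,146,150),143.4))"
```

```text
(array([-472.9, -274.3,   81. ]), array([-0.001,  0.   ,  0.252]))
```

step_arm(
  deltas=[
    {"dx": -40,"dy": -23,"rz": 0.05,"hand": 0},
    {"dx": -80,"dy": -46,"rz": 0.1,"hand": 0},
    {"dx": -120,"dy": -70,"rz": 0.15,"hand": 0},
    {"dx": -160,"dy": -93,"rz": 0.2,"hand": 0},
    {"dx": -200,"dy": -116,"rz": 0.252,"hand": 0},
    {"dx": -240,"dy": -139,"rz": 0.252,"hand": 0},
    {"dx": -280,"dy": -162,"rz": 0.252,"hand": 0},
    {"dx": -320,"dy": -186,"rz": 0.252,"hand": 0},
    {"dx": -360,"dy": -209,"rz": 0.252,"hand": 0},
    {"dx": -400,"dy": -232,"rz": 0.252,"hand": 0},
    {"dx": -440,"dy": -255,"rz": 0.252,"hand": 0},
    {"dx": -473,"dy": -274,"rz": 0.252,"hand": 0},
  ],
)

```text
invalid input
```

step_arm(
  deltas=[
    {"dz": 40,"hand": 0},
    {"dz": 80,"hand": 0},
    {"dz": 80,"hand": 0},
    {"dz": 80,"hand": 0},
  ],
)

```text
invalid input
```

Run:
```python
from h import *
t=get_image("top")[205:270,200:290]; s=get_image("side")[150:240,240:350]
t=cv2.resize(t,(800,578),interpolation=3); cv2.imwrite("pics/t1.png",t)
cv2.imwrite("pics/s1.png",cv2.resize(s,(720,589),interpolation=3))
o=get_obs();print(o["time_s"],o["tcp_pos"],o["opening"],o["ft_force"],delta((570,146,119),143.4))
print("TCP in side crop",(proj("side",o["tcp_pos"])-[240,150])*6.545, "stop_top", (proj("side",(570,146,118))-[240,150])*6.545)
```

```text
0.2 [235.64695198 578.63487482 230.90518298] 1.000455488229548 [0.18891982 0.44243983 0.61420883] (array([-472.9, -274.5,  112.1]), array([-0.001,  0.   ,  0.252]))
TCP in side crop [-661.91561828  -29.99829245] stop_top [357.9522513  351.55025818]
```

View pics/s1.png

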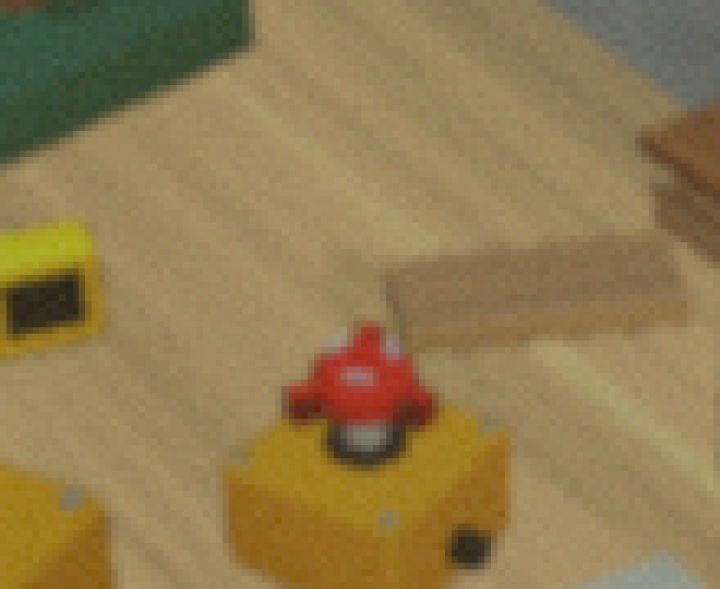

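The arm hasn't moved: both calls were rejected as invalid. The picture shows the head still popped up at about (365,375). I'll send full rows with every key.

step_arm(
  deltas=[
    {"rx": 0,"ry": 0,"rz": 0.05,"dx": -40,"dy": -23,"dz": 0,"hand": 0},
    {"rx": 0,"ry": 0,"rz": 0.1,"dx": -80,"dy": -46,"dz": 0,"hand": 0},
    {"rx": 0,"ry": 0,"rz": 0.15,"dx": -120,"dy": -70,"dz": 0,"hand": 0},
    {"rx": 0,"ry": 0,"rz": 0.2,"dx": -160,"dy": -93,"dz": 0,"hand": 0},
    {"rx": 0,"ry": 0,"rz": 0.252,"dx": -200,"dy": -116,"dz": 0,"hand": 0},
    {"rx": 0,"ry": 0,"rz": 0.252,"dx": -240,"dy": -139,"dz": 0,"hand": 0},
    {"rx": 0,"ry": 0,"rz": 0.252,"dx": -280,"dy": -162,"dz": 0,"hand": 0},
    {"rx": 0,"ry": 0,"rz": 0.252,"dx": -320,"dy": -186,"dz": 0,"hand": 0},
    {"rx": 0,"ry": 0,"rz": 0.252,"dx": -360,"dy": -209,"dz": 0,"hand": 0},
    {"rx": 0,"ry": 0,"rz": 0.252,"dx": -400,"dy": -232,"dz": 0,"hand": 0},
    {"rx": 0,"ry": 0,"rz": 0.252,"dx": -440,"dy": -255,"dz": 0,"hand": 0},
    {"rx": 0,"ry": 0,"rz": 0.252,"dx": -473,"dy": -274,"dz": 0,"hand": 0},
  ],
  grip_force=20,
)

```text
time_s: 1.4
tcp_pos: [571.7, 144.5, 231.2]
tcp_rot: [0.0, 0.314, 0.949, -0.0]
ft_force: [0.4, 0.2, 0.2]
opening: 0.004
grip_force: 0.0
```

step_arm(
  deltas=[
    {"rx": 0,"ry": 0,"rz": 0,"dx": 0,"dy": 0,"dz": 40,"hand": 0},
    {"rx": 0,"ry": 0,"rz": 0,"dx": 0,"dy": 0,"dz": 80,"hand": 0},
    {"rx": 0,"ry": 0,"rz": 0,"dx": 0,"dy": 0,"dz": 90,"hand": 0},
    {"rx": 0,"ry": 0,"rz": 0,"dx": 0,"dy": 0,"dz": 90,"hand": 0},
    {"rx": 0,"ry": 0,"rz": 0,"dx": 0,"dy": 0,"dz": 90,"hand": 0},
  ],
)

```text
time_s: 1.9
tcp_pos: [571.2, 147.0, 142.8]
tcp_rot: [0.001, 0.314, 0.949, 0.0]
ft_force: [0.5, 0.6, 0.3]
opening: 0.001
grip_force: 0.0
```

Run:
```python
from h import *
t=get_image("top"); s=get_image("side")[165:245,250:350]
cv2.imwrite("pics/s2.png",cv2.resize(s,(750,600),interpolation=3))
o=get_obs();print(o["time_s"],o["tcp_pos"],o["opening"],o["ft_force"],delta((570,146,119),143.4))
print("TCP in side crop",(proj("side",o["tcp_pos"])-[250,165])*7.5, "stop_top", (proj("side",(570,146,118))-[250,165])*7.5)
```

```text
2.0 [571.41933963 147.06122719 143.17959052] 0.0006166652213294818 [-0.11355585 -0.7177617   0.41821013] (array([ 0.6, -1.7, 24.2]), array([0.002, 0.002, 0.   ]))
TCP in side crop [334.30462925 238.3403074 ] stop_top [335.18210615 290.34597957]
```

View pics/s2.png

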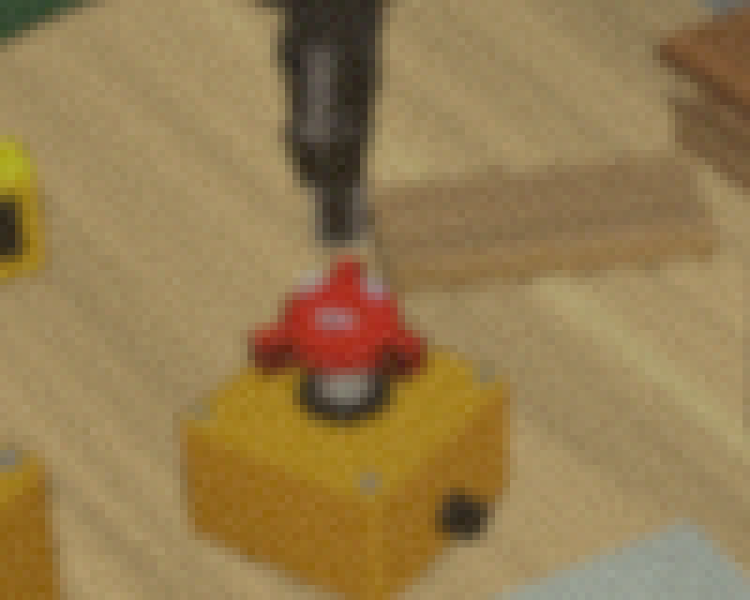

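The fingertips, at (340,238), are centred over the head, whose axis is at column 341. Press down now.

step_arm(
  deltas=[
    {"rx": 0,"ry": 0,"rz": 0,"dx": 0,"dy": 0,"dz": 12,"hand": 0},
    {"rx": 0,"ry": 0,"rz": 0,"dx": 0,"dy": 0,"dz": 22,"hand": 0},
    {"rx": 0,"ry": 0,"rz": 0,"dx": 0,"dy": 0,"dz": 26,"hand": 0},
    {"rx": 0,"ry": 0,"rz": 0,"dx": 0,"dy": 0,"dz": 30,"hand": 0},
    {"rx": 0,"ry": 0,"rz": 0,"dx": 0,"dy": 0,"dz": 34,"hand": 0},
    {"rx": 0,"ry": 0,"rz": 0,"dx": 0,"dy": 0,"dz": 36,"hand": 0},
    {"rx": 0,"ry": 0,"rz": 0,"dx": 0,"dy": 0,"dz": 36,"hand": 0},
  ],
)

```text
time_s: 2.7
tcp_pos: [570.5, 146.8, 105.8]
tcp_rot: [0.0, 0.314, 0.949, 0.0]
ft_force: [-3.4, -0.2, 16.5]
opening: 0.004
grip_force: 8.0
```

step_arm(
  deltas=[
    {"rx": 0,"ry": 0,"rz": 0,"dx": 0,"dy": 0,"dz": -20,"hand": 0},
    {"rx": 0,"ry": 0,"rz": 0,"dx": 0,"dy": 0,"dz": -45,"hand": 0},
    {"rx": 0,"ry": 0,"rz": 0,"dx": 25,"dy": 44,"dz": -45,"hand": 0},
    {"rx": 0,"ry": 0,"rz": 0,"dx": 25,"dy": 44,"dz": -45,"hand": 0},
    {"rx": 0,"ry": 0,"rz": 0,"dx": 25,"dy": 44,"dz": -45,"hand": 0},
    {"rx": 0,"ry": 0,"rz": 0,"dx": 25,"dy": 44,"dz": -45,"hand": 0},
  ],
)

```text
time_s: 3.3
tcp_pos: [576.2, 196.4, 149.7]
tcp_rot: [-0.0, 0.314, 0.949, -0.0]
ft_force: [0.4, 0.3, 0.3]
opening: -0.001
grip_force: 0.0
```

Run:
```python
from h import *
s=get_image("side")[165:245,250:350]
cv2.imwrite("pics/s3.png",cv2.resize(s,(750,600),interpolation=3))
o=get_obs();print(o["time_s"],o["tcp_pos"],o["ft_force"])
a=np.radians(53.4);p=np.array([570.3,146.3])+44*np.array([np.cos(a),np.sin(a)])+25*np.array([-np.sin(a),np.cos(a)])
print(p,delta((*p,76),143.4))
```

```text
3.35 [576.23641332 196.21203558 149.77975393] [ 0.76179259 -0.06814092  0.01876951]
[576.46345762 196.52959078] (array([-0. ,  0.5, 73.8]), array([-0.001, -0.001, -0.   ]))
```

View pics/s3.png

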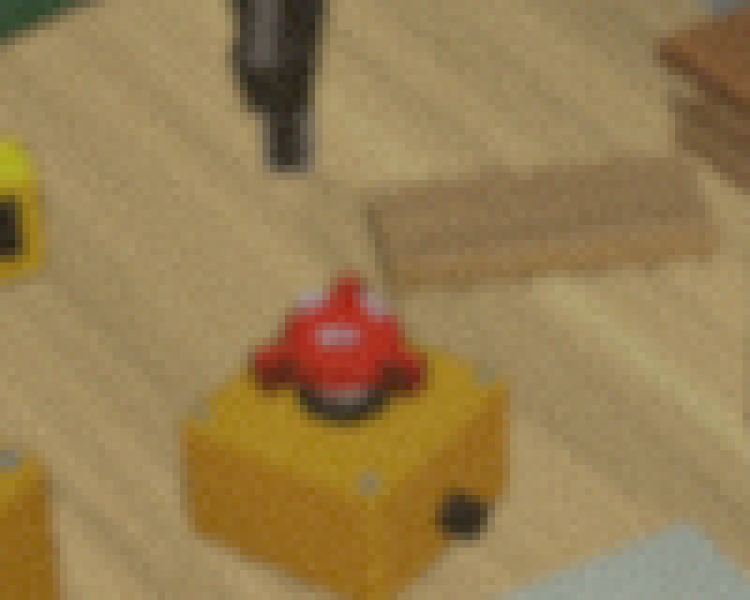

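The head stays down: it sits lower and the stem is barely visible, so it has latched. Lower the fingers beside the lobe.

step_arm(
  deltas=[
    {"rx": 0,"ry": 0,"rz": 0,"dx": 0,"dy": 0,"dz": 25,"hand": 0},
    {"rx": 0,"ry": 0,"rz": 0,"dx": 0,"dy": 0,"dz": 50,"hand": 0},
    {"rx": 0,"ry": 0,"rz": 0,"dx": 0,"dy": 0,"dz": 62,"hand": 0},
    {"rx": 0,"ry": 0,"rz": 0,"dx": 0,"dy": 0,"dz": 73,"hand": 0},
    {"rx": 0,"ry": 0,"rz": 0,"dx": 0,"dy": 0,"dz": 73,"hand": 0},
  ],
)

```text
time_s: 3.85
tcp_pos: [576.1, 196.4, 76.3]
tcp_rot: [-0.001, 0.314, 0.949, -0.0]
ft_force: [0.6, 0.2, -0.2]
opening: -0.005
grip_force: 0.0
```

step_arm(
  deltas=[
    {"rx": 0,"ry": 0,"rz": 0,"dx": -6.5,"dy": 0,"dz": 0,"hand": 0},
    {"rx": 0,"ry": 0,"rz": 0.1,"dx": -11,"dy": 1.6,"dz": 0,"hand": 0},
    {"rx": 0,"ry": 0,"rz": 0.2,"dx": -15.6,"dy": 2.8,"dz": 0,"hand": 0},
    {"rx": 0,"ry": 0,"rz": 0.3,"dx": -20.3,"dy": 3.5,"dz": 0,"hand": 0},
    {"rx": 0,"ry": 0,"rz": 0.4,"dx": -25.1,"dy": 3.7,"dz": 0,"hand": 0},
    {"rx": 0,"ry": 0,"rz": 0.4,"dx": -25.1,"dy": 3.7,"dz": 0,"hand": 0},
  ],
)

```text
time_s: 4.45
tcp_pos: [600.1, 184.5, 78.3]
tcp_rot: [0.001, 0.497, 0.868, 0.001]
ft_force: [-0.6, 1.6, 1.0]
opening: 0.004
grip_force: 0.3
```

step_arm(
  deltas=[
    {"rx": 0,"ry": 0,"rz": 0,"dx": 0,"dy": 0,"dz": 0,"hand": 0},
  ],
)

```text
time_s: 4.55
tcp_pos: [599.6, 184.8, 78.0]
tcp_rot: [0.001, 0.495, 0.869, 0.0]
ft_force: [-0.5, -0.5, 0.1]
opening: -0.0
grip_force: 0.0
```

Run:
```python
from h import *
s=get_image("side")[165:245,250:350]
cv2.imwrite("pics/s4.png",cv2.resize(s,(750,600),interpolation=3))
o=get_obs();print(o["time_s"],o["tcp_pos"],o["ft_force"],o["ft_torque"])
th=53.4-np.degrees(.65); a=np.radians(th);p=np.array([570.3,146.3])+44*np.array([np.cos(a),np.sin(a)])+18.5*np.array([-np.sin(a),np.cos(a)])
print(delta((*p,76),th+90))
```

```text
4.6 [599.3673163  184.84979909  77.8480037 ] [-0.2694024   1.02758533 -0.05198766] [-0.00814136 -0.01435845 -0.01414196]
(array([-11.4,   2.6,   1.9]), array([0.001, 0.   , 0.253]))
```

View pics/s4.png

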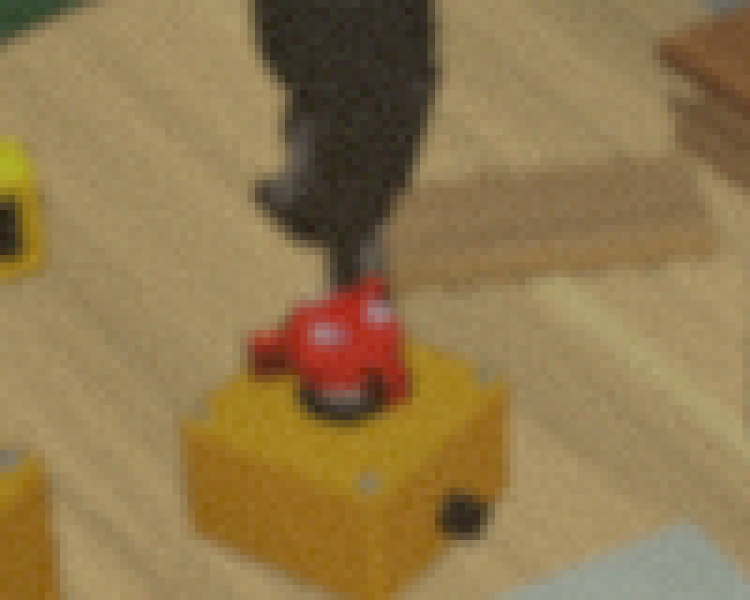

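The finger has pushed the lobe round about 0.35 rad and the head is still down. Continue past release.

step_arm(
  deltas=[
    {"rx": 0,"ry": 0,"rz": 0.08,"dx": -3.5,"dy": 1.3,"dz": 0,"hand": 0},
    {"rx": 0,"ry": 0,"rz": 0.15,"dx": -6.6,"dy": 2.3,"dz": 0,"hand": 0},
    {"rx": 0,"ry": 0,"rz": 0.2,"dx": -9,"dy": 2.8,"dz": 0,"hand": 0},
    {"rx": 0,"ry": 0,"rz": 0.25,"dx": -11.5,"dy": 3.2,"dz": 0,"hand": 0},
    {"rx": 0,"ry": 0,"rz": 0.3,"dx": -13.8,"dy": 3.5,"dz": 0,"hand": 0},
    {"rx": 0,"ry": 0,"rz": 0.3,"dx": -13.8,"dy": 3.5,"dz": 0,"hand": 0},
    {"rx": 0,"ry": 0,"rz": 0.3,"dx": -13.8,"dy": 3.5,"dz": 0,"hand": 0},
  ],
)

```text
time_s: 5.3
tcp_pos: [609.1, 174.9, 77.5]
tcp_rot: [0.0, 0.619, 0.785, 0.0]
ft_force: [0.4, 2.2, 1.3]
opening: -0.0
grip_force: 0.6
```

Run:
```python
from h import *
s=get_image("side")[165:245,250:350]
cv2.imwrite("pics/s5.png",cv2.resize(s,(750,600),interpolation=3))
o=get_obs();print(o["time_s"],o["tcp_pos"],o["ft_force"],o["ft_torque"])
```

```text
5.35 [609.0394208  174.93973523  77.4491593 ] [0.38142552 0.75379512 0.56440297] [ 0.14463264 -0.05311558 -0.0140126 ]
```

View pics/s5.png

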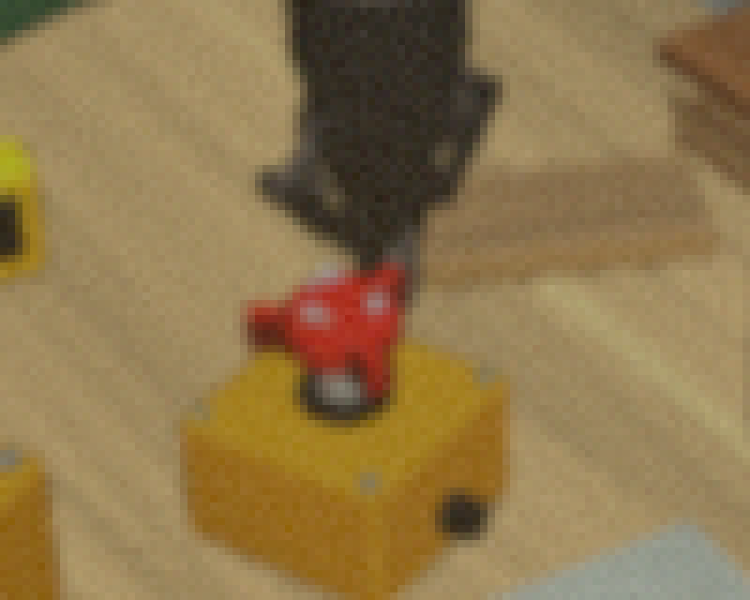

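The head has popped up and the stem is visible again. Back the finger off along the arc so that the head turns back to rest, then lift.

step_arm(
  deltas=[
    {"rx": 0,"ry": 0,"rz": -0.1,"dx": 4.3,"dy": -2,"dz": 0,"hand": 0},
    {"rx": 0,"ry": 0,"rz": -0.2,"dx": 8.4,"dy": -4.6,"dz": 0,"hand": 0},
    {"rx": 0,"ry": 0,"rz": -0.3,"dx": 12.2,"dy": -7.4,"dz": 0,"hand": 0},
    {"rx": 0,"ry": 0,"rz": -0.45,"dx": 17.3,"dy": -12.4,"dz": 0,"hand": 0},
    {"rx": 0,"ry": 0,"rz": -0.6,"dx": 21.6,"dy": -18.1,"dz": 0,"hand": 0},
    {"rx": 0,"ry": 0,"rz": -0.7,"dx": 24,"dy": -22.3,"dz": 0,"hand": 0},
    {"rx": 0,"ry": 0,"rz": -0.7,"dx": 30,"dy": -27.5,"dz": 0,"hand": 0},
    {"rx": 0,"ry": 0,"rz": -0.7,"dx": 30,"dy": -27.5,"dz": 0,"hand": 0},
    {"rx": 0,"ry": 0,"rz": -0.7,"dx": 30,"dy": -27.5,"dz": -30,"hand": 0},
    {"rx": 0,"ry": 0,"rz": -0.7,"dx": 30,"dy": -27.5,"dz": -70,"hand": 0},
    {"rx": 0,"ry": 0,"rz": -0.7,"dx": 30,"dy": -27.5,"dz": -110,"hand": 0},
    {"rx": 0,"ry": 0,"rz": -0.7,"dx": 30,"dy": -27.5,"dz": -110,"hand": 0},
  ],
)

```text
time_s: 6.55
tcp_pos: [578.1, 198.3, 192.6]
tcp_rot: [0.004, 0.315, 0.949, 0.002]
ft_force: [1.6, -0.3, -0.6]
opening: -0.001
grip_force: 0.0
```

Run:
```python
from h import *
s=get_image("side")[165:245,250:350]
cv2.imwrite("pics/s6.png",cv2.resize(s,(750,600),interpolation=3))
o=get_obs();print(o["time_s"],o["tcp_pos"],o["ft_force"],o["ft_torque"])
```

```text
6.6 [576.91523237 198.01819519 190.00827666] [-0.60076084  0.51622894 -0.35947712] [-0.03675217  0.02756712 -0.00269309]
```

View pics/s6.png

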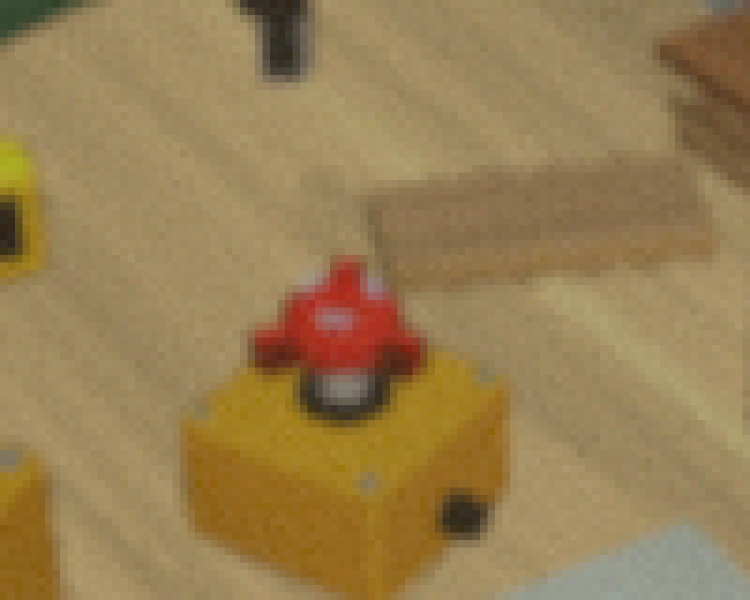

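The head is up and back at its starting angle (same as in s2), and the hand is clear. Handing in.

```bash
python3 -c "
from workcell import *
print(hand_in())"
```

```text
the job is handed in; nothing more can be done
None
```

The emergency stop test on the smallest yellow box is done and handed in: in the camera pictures the head was pressed, stayed latched, was twisted free by pushing one lobe, and ended up and back at rest with the hand clear; no verdict was returned.

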